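# Guide the planning marker along the board's seam with a stylus

## Task

Take the stylus out of the gray caddy and, using only its tip, first swing the aluminium stop arm on the planning board well open, then set the tip in the marker's cup and guide the marker slowly (well under 10 cm a second) and gently along the seam, round both bends and between the two posts, to the end of the seam so that its edge is under the keeper strip. Leave the arm open, stand the stylus back in its hole in the caddy, and let go. Never touch the board or anything on it with the gripper itself, lift the marker out of the seam, or disturb the other things on the desk.

Things in the scene. Friction and masses are not known exactly. Their poses are not given: they have to be found in the camera images.
- board: Plywood planning board fixed on the desk, 250 (x) x 280 (y) x 20 mm high, at any yaw. Origin: centre of its underside. In its top runs a dog-leg seam 14 mm wide, 13 mm deep; its centre line in the board's frame: (-65,-100), bend1 (-65,0), gate (0,0), bend2 (65,0), dock (65,100) mm, in straight legs.
- bend1 (a point): Centre of the seam's first bend, at the board's top surface.
- gate (a point): Seam centre between the two posts, at the board's top surface. The aluminium posts, 10 mm across and 30 mm high, stand at (0,40) and (0,-40) mm in the board's frame and leave a 70 mm gap.
- bend2 (a point): Centre of the seam's second bend, at the board's top surface.
- dock (a point): Where the marker's centre lies when it is at the end of the seam, at the board's top surface. There an aluminium keeper strip (90 mm along the board's x, from y = 119 to 139 mm) bridges the board, its underside 12 mm and its top 17 mm above the board's top.
- marker: Wooden marker: a disc 60 mm across and 6 mm thick that lies on the board, with a 10 mm guide pin 11 mm long below it in the seam, and on top an open round cup 14 mm high, 26 mm outside, 18 mm inside. Origin: centre of the disc's underside, z up. Starts in the seam's first leg, between its blind end and bend1. About 80 g.
- marker_cup (a point): Centre of the marker cup's floor (top of the disc); the cup's rim is 14 mm above.
- stop_arm (a joint): Aluminium stop arm, a bar 80 x 10 mm, 2 to 20 mm above the board's top, turning about stop_hinge. 0 = closed: it points along the board's -x, across the seam's last leg, and a stop keeps it from going on towards the dock. Grows (rad) as its free end swings towards the board's -y, anticlockwise from above; 1.57 = clear of the marker's path, 1.9 = end stop. It stays where left.
- stop_hinge (a point): Pivot axis of the stop arm, at the board's top surface; at (110, 45) mm in the board's frame.
- stop_tip (a point): Middle of the free end of the stop arm, at the height of its top edge.
- caddy: Gray plastic caddy fixed on the desk, 150 (x) x 70 (y) x 75 mm high. Origin: centre of its underside. At its -x end is a solid block with the stylus's hole; the rest is an open compartment with two pens and a small ruler (up to 125 mm above the desk, 90 mm and more from the hole).
- socket (a point): Centre of the mouth of the stylus's hole (19 mm across, 70 mm deep, straight down) in the caddy's top.
- stylus: Stylus upright in the caddy: square wooden handle 16 x 16 mm from 5 to 69 mm above the origin (faces along its x and y), steel flange 26 mm across from 0 to 5 mm, resting on the caddy's top, steel shaft 8 mm across to 60 mm below the origin. Origin: centre of the flange's underside; z towards the handle. About 80 g.
- stylus_tip (a point): End of the stylus's rounded tip, 60 mm below its origin.
- paperweight: Glass paperweight, 60 mm across, 42 mm high, standing on the board. Origin: centre of its underside.
- stamp: Blue hand stamp, base 44 x 30 mm, 60 mm high, standing on the board. Origin: centre of its underside.
- tray: Aluminium pencil tray, 200 (x) x 70 (y) x 22 mm high. Origin: centre of its underside.
- pencil_a: Coloured pencil, 164 mm long, 8 mm thick, lying in the tray along its x. Origin: on its underside near the middle.
- pencil_b: Second coloured pencil, same size, lying in the tray.
- stapler: Black stapler, 140 x 36 x 57 mm. Origin: centre of its underside.
- mug: White mug, 76 mm across, 90 mm high, handle at its +y. Origin: centre of its underside.
Things that resemble listed ones, but are neither listed nor needed, are in the scene too. There is more than one size of the stylus; the one meant has the size given above.

How it is judged:
By the outcome, as a careful person would: the job done as asked, in the order asked, and still so for the second after the job is handed in, with the robot touching nothing.
It also fails if it takes over 72 s, if anything falls off the work surface, if the arm or the gripper's body presses on something with over 40 N, if the wrist force passes 120 N, or if a joint passes its speed limit or range.

## Robot

A 6-joint arm with a two-finger parallel gripper is mounted at the origin on the work surface. World frame = base frame: x ahead of the robot, y to its left, z up, the work surface at z = 0. Lengths are in m, angles in rad, forces in N, time in s.
With the tool pointing down it reaches from about 0.25 to 0.725 m from the base axis. Payload 9.7 kg.
Tool frame: the origin (TCP) lies midway between the tips of the shut fingers; the grasp point (between the pads) lies 19 mm behind it (manip.hold_point_z is the distance from the TCP to the grasp point, in m); z points along the fingers, y is the line along which they close (so a half turn about z gives the same grasp; the last joint's range is limited). The gripper opens to 85 mm and grips with 20 to 120 N. Pads are 22 mm wide; open, the fingers measure 114 mm over their backs; the gripper's body (76 mm by 85 mm) begins 54 mm behind the grasp point. The pads swing forward as they close: fully open they stand 13 mm farther back than shut.
Start: joints at [-1.312, 0.087, 0.176, 1.66, 0, 1.571], TCP at [0.141, -0.532, 0.231] pointing down, gripper open.
Joint ranges: [-3.13, 3.13], [-0.85, 1.81], [-1.15, 1.24], [-2.2, 2.28], [-1.44, 1.52], [-3.14, 3.14]. Speed limits (rad/s): [2.22, 2.22, 2.57, 3.14, 3.14, 3.14].

## Interface

Orientations are given as a unit quaternion [x, y, z, w].
In Python, from workcell import readout, cams, sign_off, manip gives the robot as it stands.
- The arm moves only by the tool move_arm, never from a script. Its argument "motion" is a list of rows, each a list of 7 numbers: the opening, from 0 (shut) to 1 (fully open), then the shift along the tool's x, y, z each as a share of 500 mm, from -1 to 1, then the turn, a rotation vector about the tool's x, y, z each as a share of 360 degrees, from -1 to 1. In form: [[hand, tx, ty, tz, ax, ay, az], ...]. A call has 1 to 20 rows; each row shifts and turns the commanded pose from where the row before left it, along the tool's axes as they then stand; what a row does not reach is not made up. A row lasts 1/8 s, in which the tool goes at most 62.5 mm and 10.7 degrees, less where a joint would pass 70% of its speed; a pose out of reach is approached as far as the arm can. A call with a number of a shift or a turn outside -1 to 1 is refused whole. A call with a gripper value outside its range is refused whole. The fingers move at their own pace and stop on an object; "force" is the grip in N (left out, the last holds). Time passes only in rows, so rows that do not move let the fingers close. It gives the time, the measured TCP pose, the force, the opening and the grip force at its end, in the units of the state.
- readout.read_state(): the state, without advancing time (a new reading comes with each control period).
- cams.get_image(name): name is "scene" or "top" or "wrist"; returns a dict with "img" (400x640x3 uint8, blue, green, red), "camera_matrix" (3x3 intrinsics, pixels), "R" (3x3) and "t" (3): a world point X has camera coordinates R X + t. Camera axes: x right, y down, z forward; pixel columns grow to the right and rows downward; lengths in m; the calibration is good to about 2 mm. A picture is of the moment at which its call begins. There is no depth.
- sign_off(): hands the job in; it is judged then, once.
Trained networks look in a picture, given as the dict that the camera call returned (one of the last four; its "shot" number tells which), for a name from the list of things; names that differ only in an ending like _2 or _b are one class to them, and where a whole thing is asked for, a point or a joint stands for the part that bears it (a point fixed in the world has none). Each returns a list of dicts, best first, with "p" (0 to 1); they miss things now and then, are a little off and sometimes report something else, mostly with a low value. They report only what shows in the picture. A call takes as long as a camera call. They do not tell look-alikes from the thing itself.
- cams.find_in(picture, label): "position" ([row, column] in pixels, amid what is visible of it).
- cams.trace(picture, label): "mask" (400x640 bool, what is visible of it) and "position" ([row, column] in pixels, amid what is visible of it).
The state is a dict: "time": time; "qpos": joint angles; "qvel": joint speeds; "effort": joint torques, N m; "tcp_pos": TCP position; "tool_rot": TCP orientation; "ft_force": force on the tool from outside, world axes, zero at the start; "ft_torque": the same for the moment, N m; "width": opening from 0.0 (shut) to 1.0 (fully open); "grip_force": force on a finger pad.
Only numpy, scipy, OpenCV 4.12 (cv2) and the standard library are available. Lean on these libraries where they do the work, as an engineer would, in place of code of your own. Each camera call takes 0.05 s, during which the arm holds its last target. There are 200 camera calls.

## Working session

There is one attempt and no reset: what is moved stays moved. The work goes in short steps, Python scripts to look and compute and a tool call to move; the robot and the scene stay as the last step left them, time stands still between calls to the robot, and variables do not carry over. Pictures are saved under pics/ and viewed, at most 10 in all, crops included, and the job is handed in when it is done.

Besides the shell and the picture viewer there is one more tool, called as name([rows], argument=value, ...), one row to a line, values as JSON. move_arm: Moves the arm, as the interface text tells. Shift numbers are shares of 500 mm and turn numbers shares of 360 degrees, none past 1 either way. Its arguments: {"type":"object","properties":{"motion":{"type":"array"},"force":{"type":"number"}},"required":["motion"]}

```bash
mkdir -p pics; cat > h.py <<'E'
import numpy as np, cv2
from workcell import readout, cams, sign_off, manip
from scipy.spatial.transform import Rotation as Rn
def proj(p,X):
    c=p["R"]@np.asarray(X,float)+p["t"]; u=p["camera_matrix"]@c; return u[:2]/u[2]
def ray(p,rc):
    d=np.linalg.inv(p["camera_matrix"])@np.array([rc[1],rc[0],1.]); R=np.array(p["R"]); o=-R.T@p["t"]; return o,R.T@d
def atz(p,rc,z):
    o,d=ray(p,rc); return o+d*(z-o[2])/d[2]
def tri(l):
    A=np.zeros((3,3));b=np.zeros(3)
    for p,rc in l:
        o,d=ray(p,rc); d=d/np.linalg.norm(d); M=np.eye(3)-np.outer(d,d); A+=M;b+=M@o
    return np.linalg.solve(A,b)
E
python3 - <<'E'
from h import *
s=readout.read_state(); print({k:np.round(v,3) for k,v in s.items()}, manip.hold_point_z)
P={}
for n in("scene","top","wrist"):
    p=cams.get_image(n);P[n]=p; cv2.imwrite(f"pics/{n}0.png",p["img"])
    print(n,np.round(-np.array(p["R"]).T@p["t"],3),p["shot"])
for n in P:
  for l in("stylus","caddy","socket","marker","marker_cup","stop_hinge","stop_tip","stop_arm","board","dock","gate","bend1","bend2"):
    print(n,l,[(np.round(r["position"]).astype(int).tolist(),round(r["p"],2)) for r in cams.find_in(P[n],l)[:4]])
E
```

```text
{'time': np.float64(0.0), 'qpos': array([-1.312,  0.087,  0.175,  1.66 ,  0.   ,  1.571]), 'qvel': array([-0.   , -0.002, -0.   ,  0.001,  0.001, -0.002]), 'effort': array([-2.0000e-03, -5.2039e+01,  4.6480e+01,  1.6000e-02, -0.0000e+00,
        0.0000e+00]), 'tcp_pos': array([ 0.141, -0.531,  0.231]), 'tool_rot': array([ 0.992,  0.129, -0.   , -0.001]), 'ft_force': array([-0.673,  0.365, -0.017]), 'ft_torque': array([0.039, 0.029, 0.032]), 'grip_force': np.float64(0.0), 'width': np.float64(1.0)} 0.0187
scene [0.982 0.603 0.793] 1
top [0.345 0.01  1.144] 2
wrist [ 0.208 -0.515  0.373] 3
scene stylus [([252, 468], 0.83), ([239, 325], 0.47), ([285, 450], 0.18)]
scene caddy [([285, 447], 0.61), ([248, 466], 0.26)]
scene socket [([287, 449], 0.88), ([213, 353], 0.63), ([242, 325], 0.37)]
scene marker [([267, 297], 0.55), ([144, 258], 0.32)]
scene marker_cup [([268, 302], 0.81), ([265, 357], 0.4), ([211, 351], 0.28)]
scene stop_hinge [([239, 328], 0.68), ([288, 450], 0.29)]
scene stop_tip [([215, 348], 0.64)]
scene stop_arm [([213, 350], 0.68)]
scene board [([237, 326], 0.75)]
scene dock 
[... 168 characters left out ...]
), ([169, 251], 0.42)]
top caddy [([218, 173], 0.83), ([168, 247], 0.63)]
top socket [([220, 171], 0.83)]
top marker [([133, 280], 0.55)]
top marker_cup [([132, 279], 0.89)]
top stop_hinge [([182, 298], 0.83)]
top stop_tip [([210, 297], 0.68), ([204, 467], 0.49)]
top stop_arm [([208, 297], 0.7)]
top board [([185, 304], 0.8)]
top dock [([181, 302], 0.94)]
top gate [([182, 302], 0.91)]
top bend1 [([182, 299], 0.65), ([210, 464], 0.35)]
top bend2 [([182, 299], 0.65), ([210, 464], 0.35)]
wrist stylus []
wrist caddy []
wrist socket []
wrist marker []
wrist marker_cup []
wrist stop_hinge []
wrist stop_tip []
wrist stop_arm []
wrist board []
wrist dock []
wrist gate []
wrist bend1 []
wrist bend2 []
```

```bash
python3 - <<'E'
import cv2
t=cv2.imread("pics/top0.png"); s=cv2.imread("pics/scene0.png")
cv2.imwrite("pics/a1.png",cv2.resize(t[90:330,120:440],None,fx=2.5,fy=2.5,interpolation=cv2.INTER_CUBIC))
cv2.imwrite("pics/a2.png",cv2.resize(s[110:350,220:540],None,fx=2.5,fy=2.5,interpolation=cv2.INTER_CUBIC))
E
```

```text
(no output)
```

View pics/a1.png

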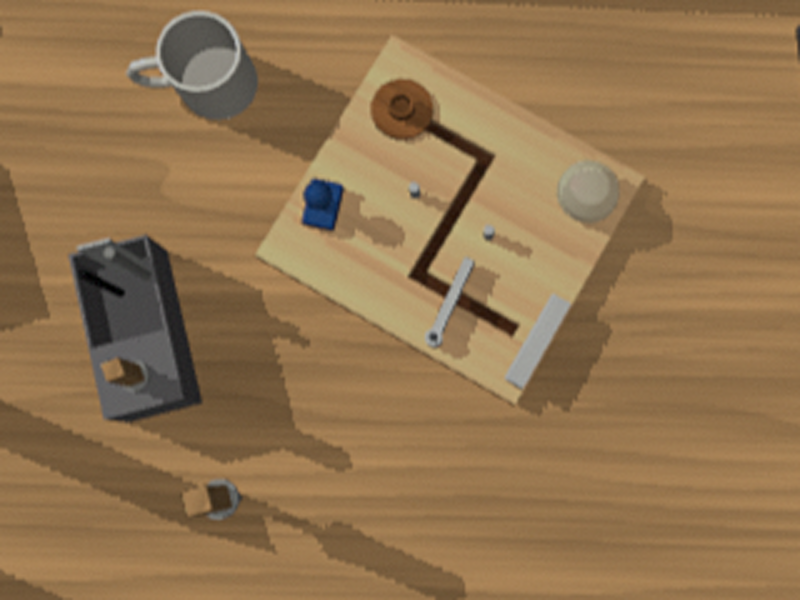

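View pics/a2.png

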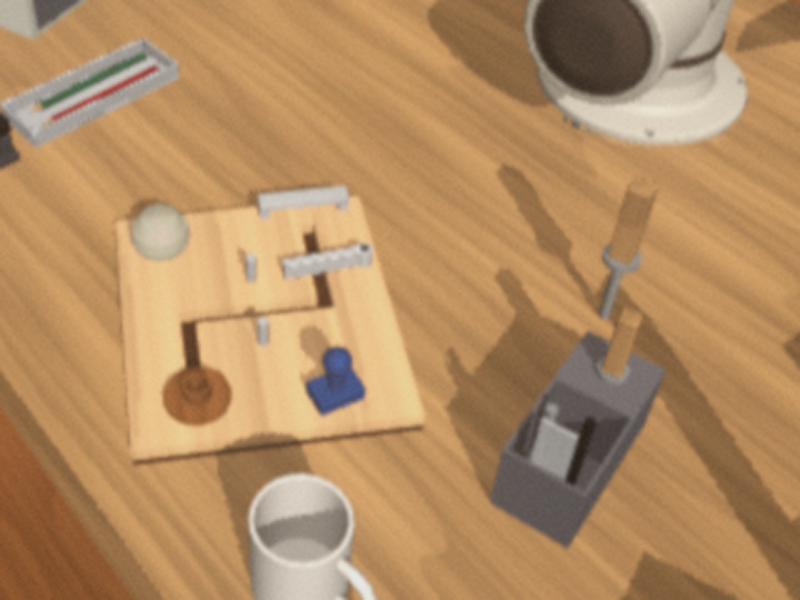

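The two pictures show the closed arm, with its hinge at top crop (433,338) and free end at (470,262). The marker is at (402,108). Stylus candidates, by top-crop pixels:
- (118,370), flange resting on the block of the gray caddy.
- (200,497), standing free off the caddy with its shaft showing. It looks larger.

The first fits the description because it is in the caddy. I'll confirm its size by measuring.

```bash
cat > m1.py <<'E'
from h import *
from scipy.optimize import least_squares
T=cams.get_image("top");S=cams.get_image("scene")
ct=lambda u,v:((v+.5)/2.5-.5+90,(u+.5)/2.5-.5+120)
cs=lambda u,v:((v+.5)/2.5-.5+110,(u+.5)/2.5-.5+220)
for n,a,b in[("caddy sty handle top",(113,370),(628,313)),("flange",(131,375),(612,371)),("other top",(198,500),(642,187)),("other flange",(222,498),(620,260)),("caddy pen corner far",(150,237),(494,0))][:4]:
    print(n,np.round(tri([(T,ct(*a)),(S,cs(*b))]),4))
print("caddy corners z75",[np.round(atz(T,ct(*c),.075)[:2],3).tolist() for c in[(72,255),(150,237),(187,402),(107,418)]])
print("caddy scene z75",[np.round(atz(S,cs(*c),.075)[:2],3).tolist() for c in[(590,338),(664,370),(570,512),(494,470)]])
B=[((-125,-140),(390,37),(134,460)),((-125,140),(645,180),(118,221)),((125,140),(520,405),(358,198)),((125,-140),(257,255),(423,425)),((-65,0),(490,157),(189,323)),((65,0),(415,273),(328,305))]
def res(x):
    r=[];c,s=np.cos(x[2]),np.sin(x[2])
    for (a,b),t,q in B:
        X=[x[0]+(c*a-s*b)/1e3,x[1]+(s*a+c*b)/1e3,.02]
        r+=list(proj(T,X)-np.array(ct(*t))[::-1]); r+=list(proj(S,X)-np.array(cs(*q))[::-1])
    return r
best=min((least_squares(res,[.4,0,y],loss="soft_l1") for y in np.arange(-3,3.2,.7)),key=lambda f:f.cost)
print(best.x,best.cost,np.round(best.fun,1).reshape(-1,4))
print("cup",np.round(tri([(T,ct(401,105)),(S,cs(198,385))]),4))
print("hinge top z", [np.round(atz(T,ct(433,338),.04),4)])
E
python3 m1.py
```

```text
caddy sty handle top [0.4209 0.3061 0.1467]
flange [0.4223 0.3099 0.0801]
other top [0.319  0.2269 0.1658]
other flange [0.3186 0.2266 0.0775]
caddy corners z75 [[0.527, 0.372], [0.545, 0.305], [0.401, 0.262], [0.385, 0.329]]
caddy scene z75 [[0.406, 0.273], [0.384, 0.332], [0.545, 0.378], [0.564, 0.319]]
[0.58559198 0.04133856 2.64971621] 13.205971212838406 [[ 0.2 -0.7 -1.5 -2.8]
 [-0.8 -0.9 -1.2  0.5]
 [-2.9  0.2  0.2 -0.3]
 [-1.7  0.1  0.6 -3.1]
 [-2.2  0.6 -0.8 -1.5]
 [-0.   0.7 -1.  -0.5]]
cup [0.6856 0.0919 0.0388]
hinge top z [array([0.4672, 0.052 , 0.04  ])]
```

Heights decide it. The caddy stylus spans about 67 mm from flange to top, so it matches; the free one spans about 88 mm and is too big. Next I'll work out the wrist camera geometry for a close look.

```bash
python3 - <<'E'
from h import *
p=cams.get_image("wrist");s=readout.read_state()
Rt=Rn.from_quat(s["tool_rot"]).as_matrix(); R=np.array(p["R"])
print("cam axes in tool",np.round(Rt.T@R.T,3)); print("cam pos in tool",np.round(Rt.T@(-R.T@p["t"]-s["tcp_pos"]),4)); print(p["camera_matrix"],np.round(Rt,3))
for tgt in [(.36,.29,.27)]:
    print(np.round(Rt.T@(np.array(tgt)-s["tcp_pos"]),4))
E
```

```text
cam axes in tool [[-0.001 -0.961 -0.276]
 [ 1.    -0.001  0.   ]
 [-0.001 -0.276  0.961]]
cam pos in tool [ 0.0696  0.001  -0.1427]
[[352.83087127   0.         315.84122265]
 [  0.         352.83087127 201.27675883]
 [  0.           0.           1.        ]] [[ 0.967  0.256  0.   ]
 [ 0.256 -0.967 -0.   ]
 [ 0.     0.    -1.   ]]
[ 0.4222 -0.7382 -0.0387]
```

move_arm([
  [1,0.0486,-0.074,0,0,0,0],
  [1,0.0486,-0.074,0,0,0,0],
  [1,0.0486,-0.074,0,0,0,0],
  [1,0.0486,-0.074,0,0,0,0],
  [1,0.0486,-0.074,0,0,0,0],
  [1,0.0486,-0.074,0,0,0,0],
  [1,0.0486,-0.074,0,0,0,0],
  [1,0.0486,-0.074,0,0,0,0],
  [1,0.0486,-0.074,0,0,0,0],
  [1,0.0486,-0.074,0,0,0,0],
  [1,0.0486,-0.074,0,0,0,0],
  [1,0.0486,-0.074,0,0,0,0],
  [1,0.0486,-0.074,0,0,0,0],
  [1,0.0486,-0.074,0,0,0,0],
  [1,0.0486,-0.074,0,0,0,0],
  [1,0.0486,-0.074,0,0,0,0],
  [1,0.0486,-0.074,0,0,0,0],
  [1,0.0486,-0.074,0,0,0,0],
  [1,0.0486,-0.074,0,0,0,0],
  [1,0.0486,-0.074,0,0,0,0],
])

```text
time: 4.75
tcp_pos: [0.4457, 0.2095, 0.2379]
tool_rot: [0.98, 0.195, -0.008, -0.04]
ft_force: [0.1, 0.7, -0.2]
width: 1.0
grip_force: 0.0
```

```bash
python3 - <<'E'
from h import *
s=readout.read_state(); print(s["tcp_pos"],s["tool_rot"],s["qpos"])
p=cams.get_image("wrist"); import pickle; pickle.dump({k:p[k] for k in("img","camera_matrix","R","t")},open("w1.pkl","wb"))
cv2.imwrite("pics/w1.png",p["img"])
for l in("stylus","socket"):
  for r in cams.trace(p,l): print(l,r["position"],r["p"],r["mask"].sum())
print(proj(p,[.421,.308,.144]),proj(p,[.421,.308,.075]))
E
```

```text
[0.44572549 0.20949866 0.23788539] [ 0.97993574  0.19506749 -0.00839328 -0.04005209] [ 0.39203872 -0.04869353  0.04919122  1.6695856   0.08186205  3.14060832]
stylus [317.0, 252.2] 0.78 2944
stylus [171.3, 204.9] 0.56 1604
stylus [118.5, 535.2] 0.53 54508
socket [96.1, 230.5] 0.88 15818
socket [117.0, 533.4] 0.73 54234
[184.06006105 180.27353525] [217.85486925 163.44610744]
```

View pics/w1.png

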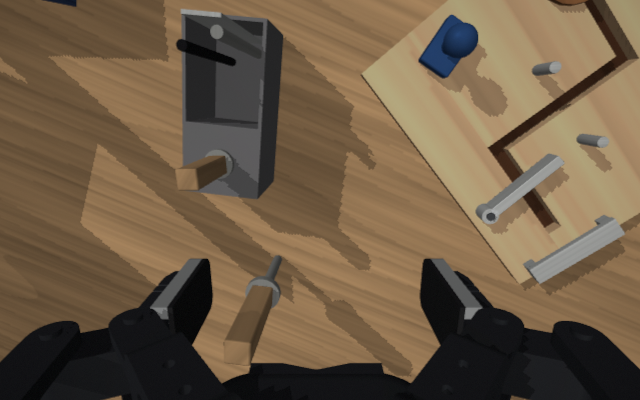

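The picture shows the caddy stylus with its handle top at pixel (188,178) and the bigger free stylus at (240,350). Joint 6 ran into its limit, so I'll use the equivalent grasp a quarter turn round.

```bash
cat >> h.py <<'E'
def Ryaw(y): return (Rn.from_euler("z",y)*Rn.from_quat([1,0,0,0])).as_matrix()
def go(pos,yaw,note=""):
    s=readout.read_state(); Rt=Rn.from_quat(s["tool_rot"]).as_matrix()
    sh=Rt.T@(np.array(pos)-s["tcp_pos"]); rv=Rn.from_matrix(Rt.T@Ryaw(yaw)).as_rotvec()
    print(note,"shift/0.5",np.round(sh/.5,4),"mm",np.round(np.linalg.norm(sh)*1e3,1),"turn/360",np.round(rv/2/np.pi,4),"deg",np.round(np.degrees(np.linalg.norm(rv)),1))
    s2=Ryaw(yaw).T@(np.array(pos)-s["tcp_pos"]); print("   shift in target frame",np.round(s2/.5,4))
E
python3 - <<'E'
from h import *
import pickle
p=pickle.load(open("w1.pkl","rb"))
q=[(168,177),(170,196),(189,198),(188,180)]
X=[atz(p,c,.144) for c in q]; print(np.round(X,4)); print(np.round(np.mean(X,0),4))
for i in range(4): d=X[(i+1)%4]-X[i]; print(round(np.hypot(*d[:2])*1e3,1),np.degrees(np.arctan2(d[1],d[0])))
# caddy top edge right side
a,b=atz(p,(20,266),.075),atz(p,(197,259),.075); print("caddy edge",a,b,np.degrees(np.arctan2(*(a-b)[1::-1])))
go([.42,.309,.235],1.86)
E
```

```text
[[0.4275 0.3152 0.144 ]
 [0.4316 0.3021 0.144 ]
 [0.419  0.2968 0.144 ]
 [0.4143 0.3092 0.144 ]]
[0.4231 0.3058 0.144 ]
13.7 -72.63805093731685
13.7 -156.98437070514066
13.2 110.4058517626795
14.5 24.76726547185458
caddy edge [0.546462   0.30747899 0.075     ] [0.40669622 0.26304614 0.075     ] 17.635947338803152
 shift/0.5 [ 0.0295 -0.2028  0.0211] mm 103.0 turn/360 [-0.0108 -0.0092 -0.2334] deg 84.2
   shift in target frame [0.2058 0.0082 0.0046]
```

move_arm([
  [1,0,0,0,-0.0012,-0.001,-0.0262],
  [1,0,0,0,-0.0012,-0.001,-0.0262],
  [1,0,0,0,-0.0012,-0.001,-0.0262],
  [1,0,0,0,-0.0012,-0.001,-0.0262],
  [1,0,0,0,-0.0012,-0.001,-0.0262],
  [1,0,0,0,-0.0012,-0.001,-0.0262],
  [1,0,0,0,-0.0012,-0.001,-0.0262],
  [1,0,0,0,-0.0012,-0.001,-0.0262],
  [1,0,0,0,-0.0012,-0.001,-0.0262],
  [0.6,0.05,0.002,0,0,0,0],
  [0.6,0.05,0.002,0,0,0,0],
  [0.6,0.05,0.002,0,0,0,0],
  [0.6,0.05,0.002,0,0,0,0],
])

```text
time: 6.52
tcp_pos: [0.4185, 0.3052, 0.2383]
tool_rot: [0.592, 0.806, 0.002, 0.0]
ft_force: [0.5, -0.4, -0.7]
width: 0.597
grip_force: 0.0
```

```bash
python3 - <<'E'
from h import *
s=readout.read_state(); print(s["tcp_pos"],s["tool_rot"],s["qpos"],s["time"],s["width"])
p=cams.get_image("wrist"); import pickle; pickle.dump({k:p[k] for k in("img","camera_matrix","R","t")},open("w2.pkl","wb"))
c=proj(p,[.422,.307,.12]);print(c)
x,y=[int(max(0,v)) for v in (c[0]-100,c[1]-75)]; print(x,y)
cv2.imwrite("pics/w2.png",cv2.resize(p["img"][y:y+150,x:x+200],None,fx=4,fy=4,interpolation=cv2.INTER_CUBIC))
for l in("stylus",):
  for r in cams.trace(p,l): print(l,r["position"],r["p"],r["mask"].sum())
go([.422,.307,.235],1.875)
E
```

```text
[0.4184678  0.30517288 0.23830763] [5.92365320e-01 8.05667913e-01 1.52753380e-03 4.56484565e-04] [6.30067801e-01 9.32949154e-03 1.08959819e-01 1.66723851e+00
 5.21179530e-05 1.89805281e+00] 6.525 0.5973823592883832
[321.11376237 192.95708041]
221 117
stylus [251.5, 165.7] 0.89 3417
stylus [185.7, 319.8] 0.69 1127
 shift/0.5 [-0.0006  0.0078  0.006 ] mm 4.9 turn/360 [ 0.0004 -0.0002  0.0001] deg 0.2
   shift in target frame [-0.0005  0.0078  0.006 ]
```

View pics/w2.png

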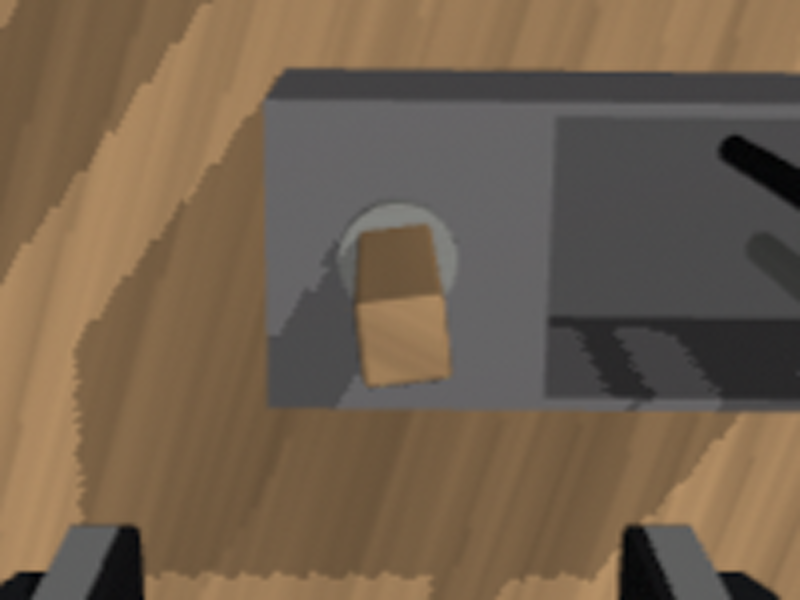

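The crop confirms the meant stylus: a 26 mm flange at crop (398,262) on the caddy block, handle top at (404,341), turned about 7° from the gripper.

```bash
python3 - <<'E'
from h import *
import pickle
p=pickle.load(open("w2.pkl","rb"));w1=pickle.load(open("w1.pkl","rb"))
f=lambda u,v:((v+.5)/4-.5+117,(u+.5)/4-.5+221)
X=[atz(p,f(*c),.144) for c in[(357,302),(444,294),(451,379),(368,388)]]
print(np.round(np.mean(X,0),4))
for i in range(4): d=X[(i+1)%4]-X[i]; print(round(np.hypot(*d[:2])*1e3,1),np.degrees(np.arctan2(d[1],d[0]))%90)
print("flange",[np.round(atz(p,f(u,v),.08),4) for u,v in[(338,262),(458,262),(398,203),(398,262)]])
print("tri top",np.round(tri([(p,f(405,341)),(w1,(179,187.8))]),4))
cc=[atz(p,f(u,v),.075) for u,v in[(267,100),(267,408)]]; print("caddy end",np.round(cc,4),np.round(np.mean(cc,0),4), np.hypot(*(cc[0]-cc[1])[:2]))
x0=np.mean(X,0)
for y in(23,24.5):go([x0[0],x0[1],.235],np.radians(90+y))
E
```

```text
[0.4222 0.3068 0.144 ]
15.1 22.646377030249894
15.5 22.53910471612207
14.7 23.711465557929927
15.8 24.06889906497291
flange [array([0.4095, 0.3024, 0.08  ]), array([0.4346, 0.3102, 0.08  ]), array([0.4181, 0.3188, 0.08  ]), array([0.422 , 0.3063, 0.08  ])]
tri top [0.4223 0.3064 0.1422]
caddy end [[0.3848 0.331  0.075 ]
 [0.4041 0.2637 0.075 ]] [0.3945 0.2974 0.075 ] 0.06993553068259084
 shift/0.5 [-0.001  0.008  0.006] mm 5.0 turn/360 [ 0.0004 -0.0002 -0.0154] deg 5.5
   shift in target frame [-0.0017  0.0079  0.006 ]
 shift/0.5 [-0.001  0.008  0.006] mm 5.0 turn/360 [ 0.0004 -0.0002 -0.0195] deg 7.0
   shift in target frame [-0.0019  0.0078  0.006 ]
```

move_arm([
  [0.6,-0.001,0.008,0,0.0004,-0.0002,-0.0164],
  [0.6,0,0,0.057,0,0,0],
  [0.6,0,0,0.057,0,0,0],
  [0.6,0,0,0.057,0,0,0],
  [0.6,0,0,0.057,0,0,0],
  [0.6,0,0,0.056,0,0,0],
  [0.6,0,0,0,0,0,0],
  [0,0,0,0,0,0,0],
  [0,0,0,0,0,0,0],
  [0,0,0,0,0,0,0],
  [0,0,0,0,0,0,0],
  [0,0,0,0,0,0,0],
  [0,0,0,0,0,0,0],
], force=60)

```text
time: 8.25
tcp_pos: [0.4237, 0.3063, 0.0976]
tool_rot: [0.55, 0.835, 0.001, 0.001]
ft_force: [-0.8, -0.9, 7.4]
width: 0.178
grip_force: 58.8
```

```bash
python3 - <<'E'
from h import *
s=readout.read_state(); print({k:np.round(s[k],4) for k in("tcp_pos","tool_rot","qpos","width","grip_force","ft_force","ft_torque","time")})
print(Rn.from_quat(s["tool_rot"]).as_matrix()[:,0])
E
```

```text
{'tcp_pos': array([0.4237, 0.3063, 0.0976]), 'tool_rot': array([5.497e-01, 8.354e-01, 1.100e-03, 7.000e-04]), 'qpos': array([ 6.2620e-01,  1.0600e-02, -1.6130e-01,  1.3963e+00, -6.0000e-04,
        1.7903e+00]), 'width': np.float64(0.1783), 'grip_force': np.float64(58.7535), 'ft_force': array([-0.8464, -0.9266,  7.3788]), 'ft_torque': array([-0.3554,  0.0844,  0.0031]), 'time': np.float64(8.25)}
[-3.95626774e-01  9.18411375e-01 -4.90436946e-05]
```

move_arm([
  [0,0,0,-0.02,0,0,0],
  [0,0,0,-0.04,0,0,0],
  [0,0,0,-0.045,0,0,0],
  [0,0,0,-0.045,0,0,0],
  [0,0,0,-0.04,0,0,0],
  [0,0,0,-0.02,0,0,0],
  [0,0,0,0,0,0,0],
])

```text
time: 9.12
tcp_pos: [0.4233, 0.3062, 0.2015]
tool_rot: [0.55, 0.835, 0.0, 0.0]
ft_force: [0.1, 0.6, -1.6]
width: 0.178
grip_force: 58.4
```

```bash
python3 - <<'E'
from h import *
s=readout.read_state(); print({k:np.round(s[k],4) for k in("tcp_pos","tool_rot","width","grip_force","ft_force")})
p=cams.get_image("wrist"); import pickle; pickle.dump({k:p[k] for k in("img","camera_matrix","R","t")},open("w3.pkl","wb"))
cv2.imwrite("pics/w3.png",p["img"])
x=s["tcp_pos"];print("expect tip",proj(p,x-[0,0,.0826]),"flange",proj(p,x-[0,0,.0226]))
# board frame values
b=np.array([.5856,.0413]);c,sn=np.cos(2.6497),np.sin(2.6497);R=np.array([[c,-sn],[sn,c]])
T=cams.get_image("top")
for n,P in[("cup",[.6856,.0919]),("stamp",atz(T,(90+217/2.5,120+322/2.5),.02)[:2]),("hinge",[.4672,.052])]: print(n,R.T@(np.array(P)-b)*1e3)
E
```

```text
{'tcp_pos': array([0.4233, 0.3062, 0.2015]), 'tool_rot': array([5.497e-01, 8.354e-01, 5.000e-04, 3.000e-04]), 'width': np.float64(0.1781), 'grip_force': np.float64(58.4244), 'ft_force': array([ 0.142 ,  0.5915, -1.5994])}
expect tip [316.5902288  207.42246051] flange [316.97353077 242.25005253]
cup [-64.24592797 -91.83039115]
stamp [  61.72755094 -102.47800447]
hinge [109.41611721  46.48831352]
```

View pics/w3.png

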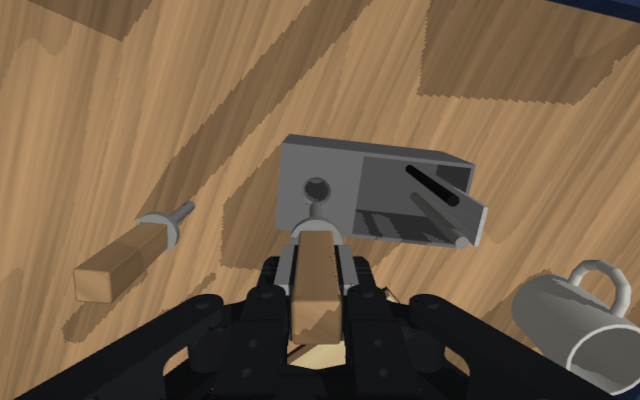

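The stylus is held upright with its tip near (316,205), just above the hole mouth at (316,189). I'll refine the board pose with the earlier wrist view, then plan the swing.

```bash
cat > plan.py <<'E'
from h import *
import json
b=json.load(open("b.json")); TL=np.array([0,0,.0826])
def W(x,y,z=0): # board mm, z mm above board top -> world
    c,s=np.cos(b[2]),np.sin(b[2]); return np.array([b[0]+(c*x-s*y)/1e3,b[1]+(s*x+c*y)/1e3,.02+z/1e3])
def board(P):
    c,s=np.cos(b[2]),np.sin(b[2]); d=np.array(P[:2])-b[:2]; return np.array([c*d[0]+s*d[1],-s*d[0]+c*d[1]])*1e3
def rows(pts,hand=0):
    """pts: tip positions (world); prints row shifts"""
    s=readout.read_state();Rt=Rn.from_quat(s["tool_rot"]).as_matrix();cur=s["tcp_pos"]-TL
    for q in pts:
        d=Rt.T@(q-cur)/.5; r=np.round(d,4); print("[%g,%g,%g,%g,0,0,0],"%(hand,*r)); cur=cur+Rt@r*.5
def seg(a,c,n): return [a+(c-a)*(i+1)/n for i in range(n)]
E
python3 - <<'E'
from h import *
import pickle,json
from scipy.optimize import least_squares
w=pickle.load(open("w1.pkl","rb"));T=cams.get_image("top");S=cams.get_image("scene")
ct=lambda u,v:((u+.5)/2.5-.5+120,(v+.5)/2.5-.5+90)
cs=lambda u,v:((u+.5)/2.5-.5+220,(v+.5)/2.5-.5+110)
O=[(w,(110,45,20),(488,214)),(w,(65,7,0),(0,0)),(w,(125,-140,0),(362,74)),(w,(125,140,0),(521,284)),
(T,(110,45,20),ct(433,338)),(T,(-65,0,0),ct(490,157)),(T,(65,0,0),ct(415,273)),(T,(-125,-140,0),ct(390,37)),(T,(-125,140,0),ct(645,180)),(T,(125,140,0),ct(520,405)),(T,(125,-140,0),ct(257,255)),
(S,(-125,140,0),cs(118,221)),(S,(110,45,20),cs(364,249)),(S,(65,0,0),cs(328,305)),(S,(-65,0,0),cs(189,323)),
(w,(0,40,30),(606,140)),(w,(0,-40,30),(557,69))]
O=[o for o in O if o[2]!=(0,0)]
def res(x):
    c,s=np.cos(x[2]),np.sin(x[2]);r=[]
    for p,(a,b_,z),q in O:
        X=np.array([x[0]+(c*a-s*b_)/1e3,x[1]+(s*a+c*b_)/1e3,.02+z/1e3]); dep=(np.array(p["R"])@X+p["t"])[2]/p["camera_matrix"][0][0]
        r+=list((proj(p,X)-np.array(q))*dep*1e3)
    return r
f=least_squares(res,[.5856,.0413,2.65],loss="soft_l1",f_scale=1.5); print(f.x); print(np.round(np.reshape(res(f.x),(-1,2)),1).tolist())
json.dump(list(f.x),open("b.json","w"))
w3=pickle.load(open("w3.pkl","rb")); print("socket",np.round(atz(w3,(189,316.5),.075),4))
from plan import *
s=readout.read_state()
for n,P in[("start",W(45,68,60)),("seamstart",W(-65,-92,30)),("dock",W(65,105,10)),("tip now",s["tcp_pos"]-TL)]: print(n,np.round(P,4),np.hypot(*P[:2]))
for l in("marker_cup",):
  r=cams.find_in(T,l)[0]; print(board(atz(T,r["position"],.035)))
E
```

```text
[0.58595605 0.03933404 2.65080243]
[[0.8, 2.3], [-2.1, -0.1], [-3.5, 0.1], [0.5, -0.5], [-3.2, 1.0], [2.0, 1.4], [2.2, -1.8], [0.1, -2.6], [-4.6, 0.2], [-1.9, 0.1], [-4.4, 0.3], [-1.5, -0.2], [-3.8, -2.2], [-3.2, -4.6], [-4.0, 2.1], [-2.8, -1.3]]
socket [0.4227 0.3078 0.075 ]
start [0.5142 0.0006 0.08  ] 0.5142181759511484
seamstart [0.6866 0.0898 0.05  ] 0.692497358033252
dock [ 0.4791 -0.0226  0.03  ] 0.4796740863555522
tip now [0.4228 0.3059 0.1175] 0.521827207990016Traceback (most recent call last):
  File "<stdin>", line 25, in <module>
IndexError: list index out of range
```

```bash
python3 - <<'E'
from plan import *
s=readout.read_state();a=s["tcp_pos"]-TL
q=W(45,72,60); q2=q.copy();q2[2]=a[2]
rows(seg(a,q2,8)+[q])
E
```

```text
[0,-0.0798,-0.01,0,0,0,0],
[0,-0.0797,-0.01,0.0001,0,0,0],
[0,-0.0798,-0.01,0,0,0,0],
[0,-0.0797,-0.01,0.0001,0,0,0],
[0,-0.0798,-0.01,0,0,0,0],
[0,-0.0798,-0.0099,0,0,0,0],
[0,-0.0797,-0.01,0.0001,0,0,0],
[0,-0.0798,-0.01,0,0,0,0],
[0,0,0.0001,0.0751,0,0,0],
```

move_arm([
  [0,-0.05,-0.006,0,0,0,0],
  [0,-0.08,-0.01,0,0,0,0],
  [0,-0.08,-0.01,0,0,0,0],
  [0,-0.08,-0.01,0,0,0,0],
  [0,-0.08,-0.01,0,0,0,0],
  [0,-0.08,-0.01,0,0,0,0],
  [0,-0.08,-0.01,0,0,0,0],
  [0,-0.08,-0.01,0,0,0,0],
  [0,-0.03,-0.004,0.03,0,0,0],
  [0,0,0,0.045,0,0,0],
  [0,0,0,0,0,0,0],
])

```text
time: 10.75
tcp_pos: [0.5116, -0.0034, 0.161]
tool_rot: [0.55, 0.835, -0.001, -0.002]
ft_force: [0.3, 0.4, -1.0]
width: 0.182
grip_force: 58.5
```

```bash
python3 - <<'E'
from plan import *
import pickle
s=readout.read_state(); print({k:np.round(s[k],4) for k in("tcp_pos","tool_rot","qpos","time","ft_force")})
p=cams.get_image("wrist"); pickle.dump({k:p[k] for k in("img","camera_matrix","R","t")},open("w4.pkl","wb"))
cv2.imwrite("pics/w4.png",p["img"])
tip=s["tcp_pos"]-TL
print("tip",tip,board(tip),"px",proj(p,tip)); 
for n,X in[("hinge",W(110,45,20)),("armtip",W(30,45,20)),("dockend",W(65,107,0)),("bend2",W(65,0,0)),("keeper",W(110,119,17)),("post+",W(0,40,30)),("corner",W(125,140,0))]: print(n,np.round(proj(p,X),1))
E
```

```text
{'tcp_pos': array([ 0.5116, -0.0034,  0.161 ]), 'tool_rot': array([ 0.5497,  0.8354, -0.001 , -0.0017]), 'qpos': array([-6.7000e-03, -1.5800e-02, -6.5500e-02,  1.5250e+00,  2.0000e-04,
        1.1573e+00]), 'time': np.float64(10.75), 'ft_force': array([ 0.2599,  0.4259, -0.9922])}
tip [ 0.51164021 -0.0033706   0.07842717] [45.41596684 72.69058125] px [317.1769483 207.6006841]
hinge [291.3 102. ]
armtip [357.8 186.5]
dockend [270.3 194.1]
bend2 [374.4 111.3]
keeper [217.2 164.8]
post+ [388.4 215.7]
corner [191.3 162.8]
```

View pics/w4.png

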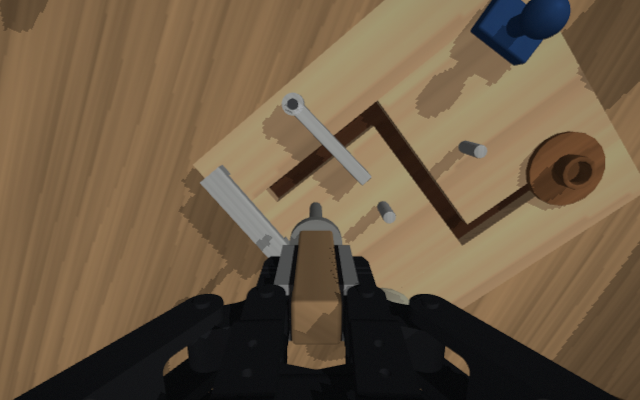

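The picture shows the arm's hinge at (292,104) and its free end at (366,180), slightly ajar at about 0.1 rad. The tip at (316,203) is on the dock side of it, the seam bends are at (375,112) and (462,233), and the cup is at (577,172). I'll refit the board on this close view.

```bash
python3 - <<'E'
from h import *
import pickle,json
from scipy.optimize import least_squares
w=pickle.load(open("w4.pkl","rb"))
O=[((110,45,20),(292.5,104)),((65,0,0),(375,112)),((-65,0,0),(462,232.5)),((65,107,0),(274,195)),((125,140,0),(193,165))]
def res(x):
    c,s=np.cos(x[2]),np.sin(x[2]);r=[]
    for (a,b_,z),q in O:
        X=np.array([x[0]+(c*a-s*b_)/1e3,x[1]+(s*a+c*b_)/1e3,.02+z/1e3]); r+=list((proj(w,X)-np.array(q))*.73)
    return r
f=least_squares(res,[.5856,.0413,2.65]); print(f.x,np.round(np.reshape(f.fun,(-1,2)),1).tolist())
json.dump(list(f.x),open("b.json","w"))
from plan import *
print("armtip",board(atz(w,(180,366),.04)),"cup rim",board(atz(w,(171,578),.04)),"stamp",board(atz(w,(45,520),.022)))
s=readout.read_state();tip=s["tcp_pos"]-TL;print("tip",board(tip))
h=np.array([110,45.])
def P(th,r=58,off=9,z=8): return W(*(h+r*np.array([-np.cos(th),-np.sin(th)])+off*np.array([-np.sin(th),np.cos(th)])),z)
a=W(50,72,60); d=W(50,68,8)
print("down");rows([a]+seg(a,d,4)+[P(.02)]+[P(t) for t in np.linspace(.02,1.78,17)[1:]])
E
```

```text
[0.58698421 0.0393517  2.65654974] [[-0.2, -0.4], [0.1, 0.1], [2.3, 0.8], [-1.8, 0.3], [-0.3, -0.3]]
armtip [31.32067597 37.3921994 ] cup rim [-63.95670481 -91.60137742] stamp [  36.87129322 -111.0929642 ]
tip [46.32168337 72.55142415]
down
[0,0.0064,-0.0038,-0.0002,0,0,0],
[0,0.0013,0.0016,0.026,0,0,0],
[0,0.0012,0.0016,0.026,0,0,0],
[0,0.0012,0.0016,0.026,0,0,0],
[0,0.0012,0.0016,0.026,0,0,0],
[0,0.0219,0.0214,0,0,0,0],
[0,0.0073,0.0106,-0,0,0,0],
[0,0.0084,0.0098,-0,0,0,0],
[0,0.0095,0.0088,-0,0,0,0],
[0,0.0103,0.0077,-0,0,0,0],
[0,0.0111,0.0066,-0,0,0,0],
[0,0.0118,0.0052,-0,0,0,0],
[0,0.0123,0.004,-0,0,0,0],
[0,0.0126,0.0026,-0,0,0,0],
[0,0.0129,0.0011,0,0,0,0],
[0,0.0129,-0.0002,0,0,0,0],
[0,0.0128,-0.0017,0,0,0,0],
[0,0.0125,-0.003,0,0,0,0],
[0,0.0122,-0.0044,0.0001,0,0,0],
[0,0.0115,-0.0057,-0,0,0,0],
[0,0.0109,-0.007,0,0,0,0],
[0,0.0101,-0.0081,0,0,0,0],
```

move_arm([
  [0,0.0064,-0.0038,0,0,0,0],
  [0,0.0013,0.0016,0.026,0,0,0],
  [0,0.0012,0.0016,0.026,0,0,0],
  [0,0.0012,0.0016,0.026,0,0,0],
  [0,0.0012,0.0016,0.026,0,0,0],
  [0,0,0,0,0,0,0],
])

```text
time: 11.55
tcp_pos: [0.5112, 0.0021, 0.11]
tool_rot: [0.55, 0.835, -0.001, -0.001]
ft_force: [0.4, -0.5, -0.6]
width: 0.177
grip_force: 58.5
```

move_arm([
  [0,0.011,0.0107,0,0,0,0],
  [0,0.011,0.0107,0,0,0,0],
  [0,0.0073,0.0106,0,0,0,0],
  [0,0.0084,0.0098,0,0,0,0],
  [0,0.0095,0.0088,0,0,0,0],
  [0,0.0103,0.0077,0,0,0,0],
  [0,0.0111,0.0066,0,0,0,0],
  [0,0.0118,0.0052,0,0,0,0],
  [0,0.0123,0.004,0,0,0,0],
  [0,0.0126,0.0026,0,0,0,0],
])

```text
time: 12.8
tcp_pos: [0.5262, 0.066, 0.1115]
tool_rot: [0.55, 0.835, 0.0, 0.0]
ft_force: [0.3, -0.5, -0.6]
width: 0.176
grip_force: 58.5
```

```bash
python3 - <<'E'
from plan import *
s=readout.read_state(); print({k:np.round(s[k],4) for k in("tcp_pos","tool_rot","time","ft_force","width")})
tip=s["tcp_pos"]-TL;print("tip",board(tip),tip[2]-.02)
h=np.array([110,45.])
def P(th,r=58,off=9,z=8): return W(*(h+r*np.array([-np.cos(th),-np.sin(th)])+off*np.array([-np.sin(th),np.cos(th)])),z)
rows([P(t) for t in np.linspace(.9,1.8,9)])
p=cams.get_image("wrist");cv2.imwrite("pics/w5.png",p["img"])
E
```

```text
{'tcp_pos': array([0.5262, 0.066 , 0.1115]), 'tool_rot': array([5.497e-01, 8.354e-01, 1.000e-04, 2.000e-04]), 'time': np.float64(12.8), 'ft_force': array([ 0.3075, -0.4686, -0.579 ]), 'width': np.float64(0.1761)}
tip [66.14787488  4.76499125] 0.008937510254575804
[0,0.0007,-0.0016,0.0019,0,0,0],
[0,0.0131,0.0012,-0,0,0,0],
[0,0.0132,-0.0003,-0,0,0,0],
[0,0.0131,-0.0018,-0,0,0,0],
[0,0.0128,-0.0032,-0,0,0,0],
[0,0.0123,-0.0047,-0,0,0,0],
[0,0.0118,-0.006,-0,0,0,0],
[0,0.011,-0.0073,-0,0,0,0],
[0,0.0101,-0.0085,-0.0001,0,0,0],
```

move_arm([
  [0,0.007,0,0.001,0,0,0],
  [0,0.0068,0,0,0,0,0],
  [0,0.0132,-0.0003,0,0,0,0],
  [0,0.0131,-0.0018,0,0,0,0],
  [0,0.0128,-0.0032,0,0,0,0],
  [0,0.0123,-0.0047,0,0,0,0],
  [0,0.0118,-0.006,0,0,0,0],
  [0,0.011,-0.0073,0,0,0,0],
  [0,0.0101,-0.0085,0,0,0,0],
  [0,0,0,0,0,0,0],
])

```text
time: 14.1
tcp_pos: [0.4919, 0.1045, 0.1111]
tool_rot: [0.55, 0.835, 0.0, 0.0]
ft_force: [0.2, 0.0, -0.2]
width: 0.18
grip_force: 58.6
```

```bash
python3 - <<'E'
from plan import *
s=readout.read_state(); print({k:np.round(s[k],4) for k in("tcp_pos","time","ft_force","width")})
tip=s["tcp_pos"]-TL;print("tip",board(tip),tip[2]-.02)
p=cams.get_image("wrist");cv2.imwrite("pics/w6.png",p["img"])
import pickle; pickle.dump({k:p[k] for k in("img","camera_matrix","R","t")},open("w6.pkl","wb"))
h=np.array([110,45.])
for t in(1.57,1.8): print(t,proj(p,W(110-80*np.cos(t),45-80*np.sin(t),20)))
print(proj(p,W(110,45,20)), proj(p,tip))
E
```

```text
{'tcp_pos': array([0.4919, 0.1045, 0.1111]), 'time': np.float64(14.1), 'ft_force': array([ 0.2082,  0.    , -0.2413]), 'width': np.float64(0.1797)}
tip [114.50032773 -13.32978291] 0.008500687850561229
1.57 [348.14024744 197.49481159]
1.8 [327.49821538 177.44547924]
[253.06140013 270.02951275] [316.71503377 207.46532767]
```

View pics/w6.png

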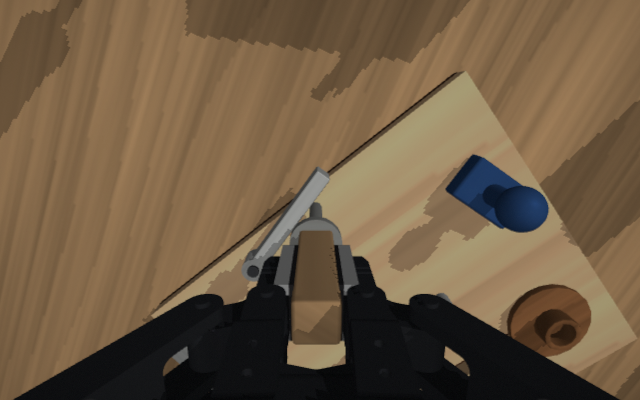

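The arm's free end at (322,176) corresponds to about 1.8 rad, so it is well open. Next I'll back off, lift and go above the cup.

```bash
python3 - <<'E'
from plan import *
import pickle
w=pickle.load(open("w6.pkl","rb"))
print("cup rim",board(atz(w,(333,560),.04)))
tip=readout.read_state()["tcp_pos"]-TL; z=8.5
o=W(103,-14,z);u=W(103,-14,48);v=W(-64.5,-91.6,48)
rows([o]+seg(o,u,2)+seg(u,v,6))
E
```

```text
cup rim [-63.02477794 -90.90236075]
[0,-0.0167,0.0151,0,0,0,0],
[0,-0,0,-0.0395,0,0,0],
[0,-0,0,-0.0395,0,0,0],
[0,-0.0272,0.0552,0,0,0,0],
[0,-0.0272,0.0552,0.0001,0,0,0],
[0,-0.0273,0.0552,0,0,0,0],
[0,-0.0272,0.0552,0,0,0,0],
[0,-0.0272,0.0552,0.0001,0,0,0],
[0,-0.0272,0.0551,-0,0,0,0],
```

move_arm([
  [0,-0.0167,0.0151,0,0,0,0],
  [0,0,0,-0.0395,0,0,0],
  [0,0,0,-0.0395,0,0,0],
  [0,-0.0272,0.0552,0,0,0,0],
  [0,-0.0272,0.0552,0,0,0,0],
  [0,-0.0272,0.0552,0,0,0,0],
  [0,-0.0272,0.0552,0,0,0,0],
  [0,-0.0272,0.0552,0,0,0,0],
  [0,-0.0272,0.0552,0,0,0,0],
  [0,0,0,0,0,0,0],
  [0,0,0,0,0,0,0],
])

```text
time: 15.52
tcp_pos: [0.6868, 0.0898, 0.1499]
tool_rot: [0.55, 0.835, -0.0, -0.0]
ft_force: [-0.7, 0.2, -0.5]
width: 0.174
grip_force: 58.9
```

```bash
python3 - <<'E'
from plan import *
s=readout.read_state(); print({k:np.round(s[k],4) for k in("tcp_pos","tool_rot","qpos","time","ft_force","width")})
tip=s["tcp_pos"]-TL;print("tip",board(tip),tip[2]-.02)
p=cams.get_image("wrist");import pickle; pickle.dump({k:p[k] for k in("img","camera_matrix","R","t")},open("w7.pkl","wb"))
print(proj(p,tip),"rim at z40",[proj(p,W(-64.5+9*a,-91.6+9*c,20)).round(1).tolist() for a,c in((0,0),(1,0),(-1,0),(0,1),(0,-1))])
c=p["img"][120:270,220:420]; cv2.imwrite("pics/w7.png",cv2.resize(c,None,fx=4,fy=4,interpolation=cv2.INTER_CUBIC))
E
```

```text
{'tcp_pos': array([0.6868, 0.0898, 0.1499]), 'tool_rot': array([ 5.499e-01,  8.353e-01, -3.000e-04, -3.000e-04]), 'qpos': array([ 1.3000e-01,  4.2770e-01,  4.2940e-01,  1.5732e+00, -1.0000e-04,
        1.2944e+00]), 'time': np.float64(15.525), 'ft_force': array([-0.6798,  0.1521, -0.5357]), 'width': np.float64(0.1739)}
tip [-64.79123495 -91.15880369] 0.04732625416625895
[316.81139245 207.45769072] rim at z40 [[317.0, 196.0], [309.3, 186.9], [324.5, 205.1], [307.6, 203.3], [326.4, 188.6]]
```

View pics/w7.png

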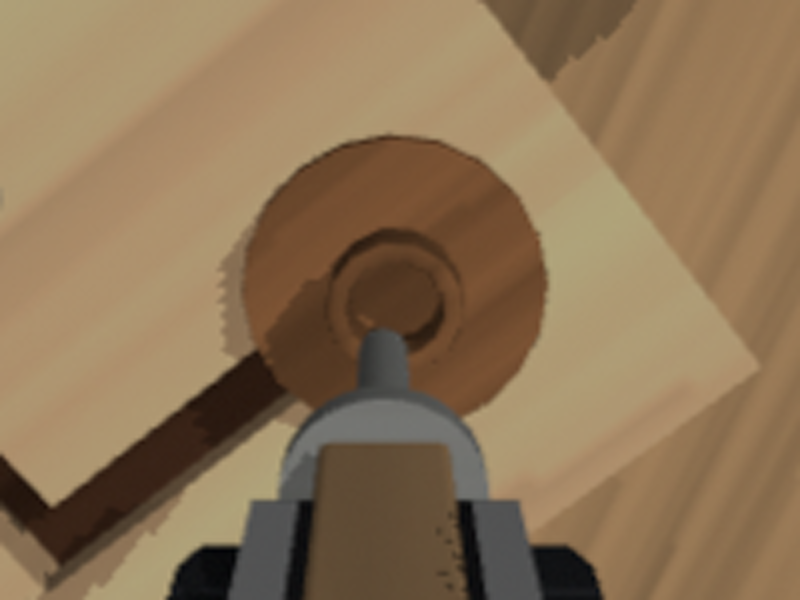

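The cup rim is centred at crop (395,300), within about 1.5 mm of the tip's axis, so I'll descend with that small correction and then guide leg 1.

move_arm([
  [0,0.0016,0.0026,0.01,0,0,0],
  [0,0,0,0.025,0,0,0],
  [0,0,0,0.025,0,0,0],
  [0,0,0,0.0145,0,0,0],
  [0,0,0,0,0,0,0],
  [0,0,0,0,0,0,0],
])

```text
time: 16.32
tcp_pos: [0.6879, 0.0915, 0.1137]
tool_rot: [0.55, 0.835, 0.0, 0.0]
ft_force: [-0.2, 0.5, -0.1]
width: 0.174
grip_force: 58.9
```

```bash
python3 - <<'E'
from plan import *
s=readout.read_state(); print({k:np.round(s[k],4) for k in("tcp_pos","time","ft_force")})
tip=s["tcp_pos"]-TL;bt=board(tip);z=(tip[2]-.02)*1e3;print("tip",bt,z)
rows(seg(W(*bt,z),W(-65,5,10),19)+[W(-62.5,2,10),W(-59,0.5,10)]+seg(W(-59,.5,10),W(70,0,10),26)+[W(68.5,3,10),W(66,6,10)]+seg(W(66,6,10),W(65,105,10),20))
E
```

```text
{'tcp_pos': array([0.6879, 0.0915, 0.1137]), 'time': np.float64(16.325), 'ft_force': array([-0.2492,  0.4614, -0.1491])}
tip [-64.99470233 -93.15128754] 11.067837301328172
[0,-0.0065,-0.008,0.0001,0,0,0],
[0,-0.0065,-0.0081,0.0001,0,0,0],
[0,-0.0065,-0.008,0.0001,0,0,0],
[0,-0.0065,-0.0081,0.0001,0,0,0],
[0,-0.0064,-0.008,0.0001,0,0,0],
[0,-0.0065,-0.008,0.0002,0,0,0],
[0,-0.0065,-0.0081,0.0001,0,0,0],
[0,-0.0065,-0.008,0.0001,0,0,0],
[0,-0.0065,-0.0081,0.0001,0,0,0],
[0,-0.0065,-0.008,0.0001,0,0,0],
[0,-0.0065,-0.008,0.0001,0,0,0],
[0,-0.0065,-0.0081,0.0001,0,0,0],
[0,-0.0065,-0.008,0.0001,0,0,0],
[0,-0.0064,-0.0081,0.0001,0,0,0],
[0,-0.0065,-0.008,0.0001,0,0,0],
[0,-0.0065,-0.008,0.0001,0,0,0],
[0,-0.0065,-0.0081,0.0001,0,0,0],
[0,-0.0065,-0.008,0.0002,0,0,0],
[0,-0.0065,-0.0081,0.0001,0,0,0],
[0,0.0077,0.0016,-0,0,0,0],
[0,0.0073,-0.0021,-0,0,0,0],
[0,0.0078,-0.0062,-0,0,0,0],
[0,0.0077,-0.0062,-0.0001,0,0,0],
[0,0.0077,-0.0062,0,0,0,0],
[0,0.0078,-0.0062,0,0,0,0],
[0,0.0077,-0.0062,0,0,0,0],
[0,0.0078,-0.0062,0,0,0,0],
[0,0.0077,-0.0062,0,0,0,0],
[0,0.0078,-0.0062,0,0,0,0],
[0,0.
[... 470 characters left out ...]
062,-0,0,0,0],
[0,0.0077,-0.0062,-0,0,0,0],
[0,-0.0061,-0.0028,-0,0,0,0],
[0,-0.0077,-0.0016,-0,0,0,0],
[0,-0.0062,-0.0076,-0,0,0,0],
[0,-0.0063,-0.0076,-0,0,0,0],
[0,-0.0063,-0.0077,-0,0,0,0],
[0,-0.0063,-0.0076,-0,0,0,0],
[0,-0.0063,-0.0077,-0,0,0,0],
[0,-0.0063,-0.0076,-0,0,0,0],
[0,-0.0063,-0.0076,-0,0,0,0],
[0,-0.0063,-0.0077,-0,0,0,0],
[0,-0.0063,-0.0076,-0,0,0,0],
[0,-0.0063,-0.0077,-0,0,0,0],
[0,-0.0063,-0.0076,-0,0,0,0],
[0,-0.0063,-0.0077,-0.0001,0,0,0],
[0,-0.0063,-0.0076,0,0,0,0],
[0,-0.0063,-0.0076,0,0,0,0],
[0,-0.0063,-0.0077,0,0,0,0],
[0,-0.0063,-0.0076,0,0,0,0],
[0,-0.0063,-0.0077,0,0,0,0],
[0,-0.0063,-0.0076,0,0,0,0],
[0,-0.0063,-0.0076,0,0,0,0],
[0,-0.0063,-0.0077,0,0,0,0],
```

move_arm([
  [0,-0.0032,-0.004,0.0001,0,0,0],
  [0,-0.0032,-0.004,0.0001,0,0,0],
  [0,-0.0065,-0.008,0.0001,0,0,0],
  [0,-0.0065,-0.0081,0.0001,0,0,0],
  [0,-0.0065,-0.008,0.0001,0,0,0],
  [0,-0.0065,-0.0081,0.0001,0,0,0],
  [0,-0.0065,-0.008,0.0001,0,0,0],
  [0,-0.0065,-0.0081,0.0001,0,0,0],
  [0,-0.0065,-0.008,0.0001,0,0,0],
  [0,-0.0065,-0.0081,0.0001,0,0,0],
  [0,-0.0065,-0.008,0.0001,0,0,0],
  [0,-0.0065,-0.0081,0.0001,0,0,0],
  [0,-0.0065,-0.008,0.0001,0,0,0],
  [0,-0.0065,-0.0081,0.0001,0,0,0],
  [0,-0.0065,-0.008,0.0001,0,0,0],
  [0,-0.0065,-0.008,0.0001,0,0,0],
])

```text
time: 18.32
tcp_pos: [0.6515, 0.0226, 0.1125]
tool_rot: [0.55, 0.835, 0.0, 0.0]
ft_force: [-0.2, 0.4, -0.4]
width: 0.181
grip_force: 59.0
```

```bash
cat > chk.py <<'E'
from plan import *
s=readout.read_state(); print({k:np.round(s[k],4) for k in("tcp_pos","tool_rot","time","ft_force","width")})
tip=s["tcp_pos"]-TL;bt=board(tip);z=(tip[2]-.02)*1e3;print("tip",bt,z)
for n in("top","wrist"):
    p=cams.get_image(n)
    for r in cams.find_in(p,"marker_cup")[:2]: print(n,r["position"],round(r["p"],2),board(atz(p,r["position"],.035)))
E
python3 chk.py; python3 - <<'E'
from plan import *
tip=readout.read_state()["tcp_pos"]-TL;bt=board(tip);z=(tip[2]-.02)*1e3
rows(seg(W(*bt,z),W(-65,5,10),5))
E
```

```text
{'tcp_pos': array([0.6515, 0.0226, 0.1125]), 'tool_rot': array([5.497e-01, 8.354e-01, 1.000e-04, 1.000e-04]), 'time': np.float64(18.325), 'ft_force': array([-0.2184,  0.4199, -0.3764]), 'width': np.float64(0.1811)}
tip [-64.90505543 -15.22811674] 9.915252575189955
wrist [193.8, 326.2] 0.86 [-60.40177315 -26.36932392]
[0,-0.0051,-0.0063,-0.0001,0,0,0],
[0,-0.0052,-0.0063,-0.0001,0,0,0],
[0,-0.0051,-0.0063,-0,0,0,0],
[0,-0.0051,-0.0063,-0.0001,0,0,0],
[0,-0.0052,-0.0063,-0.0001,0,0,0],
```

move_arm([
  [0,-0.0051,-0.0063,0,0,0,0],
  [0,-0.0052,-0.0063,0,0,0,0],
  [0,-0.0051,-0.0063,0,0,0,0],
  [0,-0.0051,-0.0063,0,0,0,0],
  [0,-0.004,-0.005,0,0,0,0],
  [0,0,0,0,0,0,0],
])

```text
time: 19.27
tcp_pos: [0.6425, 0.0054, 0.1126]
tool_rot: [0.55, 0.835, 0.0, 0.0]
ft_force: [0.2, 0.6, -0.6]
width: 0.179
grip_force: 58.9
```

```bash
python3 chk.py; python3 - <<'E'
from plan import *
s=readout.read_state();tip=s["tcp_pos"]-TL
p=cams.get_image("wrist")
cv2.imwrite("pics/w8.png",cv2.resize(p["img"][120:270,220:420],None,fx=4,fy=4,interpolation=cv2.INTER_CUBIC))
for y in(-4,0): print(y,(proj(p,W(-65,y,20))-[220,120])*4)
E
```

```text
{'tcp_pos': array([0.6425, 0.0054, 0.1126]), 'tool_rot': array([5.498e-01, 8.353e-01, 0.000e+00, 2.000e-04]), 'time': np.float64(19.275), 'ft_force': array([ 0.1916,  0.5998, -0.6124]), 'width': np.float64(0.1794)}
tip [-65.00349531   4.16677251] 9.95771948841508
wrist [195.0, 323.6] 0.95 [-60.04927595  -5.7622609 ]
-4 [425.41217845 338.88720017]
0 [405.80380646 353.99446124]
```

View pics/w8.png

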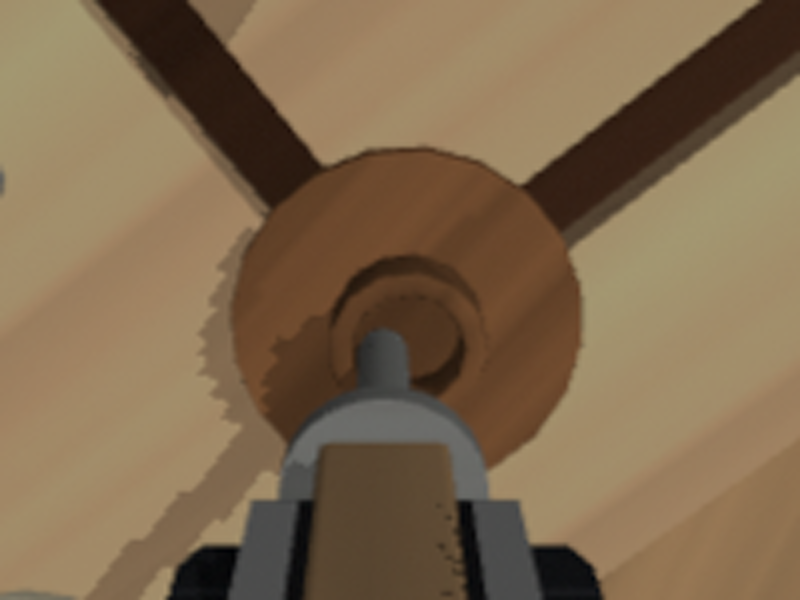

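The rim centre at crop (408,345) puts the marker at bend1 within about 1 mm, so I can turn into leg 2.

move_arm([
  [0,0.0077,0.0016,0,0,0,0],
  [0,0.0073,-0.0021,0,0,0,0],
  [0,0.006,-0.0048,0,0,0,0],
  [0,0.0078,-0.0062,0,0,0,0],
  [0,0.0077,-0.0062,0,0,0,0],
  [0,0.0078,-0.0062,0,0,0,0],
  [0,0.0077,-0.0062,0,0,0,0],
  [0,0.0078,-0.0062,0,0,0,0],
  [0,0.0077,-0.0062,0,0,0,0],
  [0,0.0078,-0.0062,0,0,0,0],
])

```text
time: 20.78
tcp_pos: [0.6051, 0.0307, 0.1125]
tool_rot: [0.55, 0.835, 0.0, 0.0]
ft_force: [-0.1, -0.6, -1.1]
width: 0.179
grip_force: 58.9
```

```bash
python3 chk.py; python3 - <<'E'
from plan import *
tip=readout.read_state()["tcp_pos"]-TL;bt=board(tip);z=(tip[2]-.02)*1e3
rows(seg(W(*bt,z),W(69.5,0,10),18))
E
```

```text
{'tcp_pos': array([0.6051, 0.0307, 0.1125]), 'tool_rot': array([5.497e-01, 8.353e-01, 1.000e-04, 2.000e-04]), 'time': np.float64(20.775), 'ft_force': array([-0.0628, -0.596 , -1.1444]), 'width': np.float64(0.1793)}
tip [-20.05622089  -0.81685499] 9.905342056058478
wrist [199.4, 323.8] 0.75 [-17.29411364  -8.81422294]
[0,0.0077,-0.0063,-0,0,0,0],
[0,0.0077,-0.0064,-0,0,0,0],
[0,0.0077,-0.0063,-0,0,0,0],
[0,0.0077,-0.0063,-0,0,0,0],
[0,0.0077,-0.0064,-0.0001,0,0,0],
[0,0.0077,-0.0063,0,0,0,0],
[0,0.0077,-0.0063,0,0,0,0],
[0,0.0077,-0.0064,0,0,0,0],
[0,0.0077,-0.0063,0,0,0,0],
[0,0.0077,-0.0063,-0,0,0,0],
[0,0.0077,-0.0064,-0,0,0,0],
[0,0.0077,-0.0063,-0,0,0,0],
[0,0.0077,-0.0063,-0,0,0,0],
[0,0.0077,-0.0064,-0,0,0,0],
[0,0.0077,-0.0063,-0.0001,0,0,0],
[0,0.0077,-0.0063,0,0,0,0],
[0,0.0077,-0.0064,0,0,0,0],
[0,0.0077,-0.0063,0,0,0,0],
```

move_arm([
  [0,0.0077,-0.0063,0,0,0,0],
  [0,0.0077,-0.0064,0,0,0,0],
  [0,0.0077,-0.0063,0,0,0,0],
  [0,0.0077,-0.0063,0,0,0,0],
  [0,0.0077,-0.0064,0,0,0,0],
  [0,0.0077,-0.0063,0,0,0,0],
  [0,0.0077,-0.0063,0,0,0,0],
  [0,0.0077,-0.0064,0,0,0,0],
  [0,0.0077,-0.0063,0,0,0,0],
  [0,0.0077,-0.0063,0,0,0,0],
  [0,0.0077,-0.0064,0,0,0,0],
  [0,0.0077,-0.0063,0,0,0,0],
  [0,0.0077,-0.0063,0,0,0,0],
  [0,0.0077,-0.0064,0,0,0,0],
  [0,0.0077,-0.0063,0,0,0,0],
  [0,0.0077,-0.0063,0,0,0,0],
  [0,0.0077,-0.0064,0,0,0,0],
  [0,0.007,-0.006,0,0,0,0],
  [0,0,0,0,0,0,0],
])

```text
time: 23.35
tcp_pos: [0.5256, 0.0716, 0.1125]
tool_rot: [0.55, 0.835, 0.0, 0.0]
ft_force: [0.4, -0.9, -1.1]
width: 0.176
grip_force: 58.9
```

```bash
python3 chk.py; python3 - <<'E'
from plan import *
s=readout.read_state();tip=s["tcp_pos"]-TL
p=cams.get_image("wrist")
m=cams.trace(p,"marker")
for r in m[:2]:
    ys,xs=np.nonzero(r["mask"]);print(r["p"],r["mask"].sum(),xs.min(),xs.max(),ys.min(),ys.max())
    (cx,cy),rad=cv2.minEnclosingCircle(np.c_[xs,ys].astype(np.float32)); print("disc",cx,cy,rad,board(atz(p,(cy,cx),.026)))
print(proj(p,W(65,0,6)),proj(p,W(35,0,6)))
rows([W(68.5,3,10),W(66,6,10)]+seg(W(66,6,10),W(65,100,10),19))
E
```

```text
{'tcp_pos': array([0.5256, 0.0716, 0.1125]), 'tool_rot': array([5.496e-01, 8.354e-01, 1.000e-04, 1.000e-04]), 'time': np.float64(23.35), 'ft_force': array([ 0.3814, -0.8958, -1.051 ]), 'width': np.float64(0.1756)}
tip [69.31000415  0.08293632] 9.934710208227882
wrist [196.4, 320.7] 0.95 [74.40937026 -7.57574117]
0.87 4209 275 361 166 241
disc 318.0 207.0 43.566139221191406 [ 6.76774440e+01 -1.33924995e-02]
[320.45413851 209.93621564] [347.33609168 241.76957546]
[0,-0.0042,-0.0039,-0.0004,0,0,0],
[0,-0.0077,-0.0016,-0,0,0,0],
[0,-0.0063,-0.0076,-0,0,0,0],
[0,-0.0063,-0.0076,-0,0,0,0],
[0,-0.0063,-0.0077,-0,0,0,0],
[0,-0.0063,-0.0076,-0,0,0,0],
[0,-0.0063,-0.0076,-0,0,0,0],
[0,-0.0063,-0.0077,-0,0,0,0],
[0,-0.0063,-0.0076,-0,0,0,0],
[0,-0.0063,-0.0076,-0,0,0,0],
[0,-0.0063,-0.0077,-0,0,0,0],
[0,-0.0063,-0.0076,-0,0,0,0],
[0,-0.0063,-0.0076,-0,0,0,0],
[0,-0.0063,-0.0077,-0,0,0,0],
[0,-0.0063,-0.0076,-0,0,0,0],
[0,-0.0063,-0.0076,-0,0,0,0],
[0,-0.0062,-0.0077,-0,0,0,0],
[0,-0.0063,-0.0076,-0,0,0,0],
[0,-0.0063,-0.0076,-0,0,0,0],
[0,-0.0063,-0.0077,-0,0,0,0],
[0,-0.0063,-0.0076,-0,0,0,0],
```

The disc is at the bend2 position, so I'll take the last leg.

move_arm([
  [0,-0.0042,-0.0039,0,0,0,0],
  [0,-0.0077,-0.0016,0,0,0,0],
  [0,-0.005,-0.006,0,0,0,0],
  [0,-0.0063,-0.0076,0,0,0,0],
  [0,-0.0063,-0.0077,0,0,0,0],
  [0,-0.0063,-0.0076,0,0,0,0],
  [0,-0.0063,-0.0076,0,0,0,0],
  [0,-0.0063,-0.0077,0,0,0,0],
  [0,-0.0063,-0.0076,0,0,0,0],
  [0,-0.0063,-0.0076,0,0,0,0],
])

```text
time: 24.9
tcp_pos: [0.508, 0.0303, 0.1125]
tool_rot: [0.55, 0.835, 0.0, 0.0]
ft_force: [-0.7, 0.6, -1.9]
width: 0.18
grip_force: 59.0
```

```bash
cat > chk2.py <<'E'
from plan import *
s=readout.read_state(); print({k:np.round(s[k],4) for k in("tcp_pos","time","ft_force")})
tip=s["tcp_pos"]-TL;print("tip",board(tip),(tip[2]-.02)*1e3)
p=cams.get_image("wrist");cv2.imwrite("pics/last.png",p["img"])
for r in cams.trace(p,"marker")[:1]:
    ys,xs=np.nonzero(r["mask"])
    (cx,cy),rad=cv2.minEnclosingCircle(np.c_[xs,ys].astype(np.float32)); print("disc",cx,cy,rad,board(atz(p,(cy,cx),.026)))
E
python3 chk2.py; python3 - <<'E'
from plan import *
tip=readout.read_state()["tcp_pos"]-TL;bt=board(tip);z=(tip[2]-.02)*1e3
rows(seg(W(*bt,z),W(65.5,103,10),13))
E
```

```text
{'tcp_pos': array([0.508 , 0.0303, 0.1125]), 'time': np.float64(24.9), 'ft_force': array([-0.6636,  0.5922, -1.888 ])}
tip [65.6498906  44.84345128] 9.856992146802819
disc 321.9140625 199.8724822998047 44.3544921875 [66.64720478 39.51634633]
[0,-0.0056,-0.0069,-0,0,0,0],
[0,-0.0056,-0.007,-0,0,0,0],
[0,-0.0057,-0.0069,-0,0,0,0],
[0,-0.0056,-0.0069,-0.0001,0,0,0],
[0,-0.0056,-0.0069,0,0,0,0],
[0,-0.0056,-0.007,0,0,0,0],
[0,-0.0056,-0.0069,0,0,0,0],
[0,-0.0056,-0.0069,-0,0,0,0],
[0,-0.0057,-0.007,-0,0,0,0],
[0,-0.0056,-0.0069,-0,0,0,0],
[0,-0.0056,-0.0069,-0.0001,0,0,0],
[0,-0.0056,-0.0069,0,0,0,0],
[0,-0.0056,-0.007,0,0,0,0],
```

move_arm([
  [0,-0.0056,-0.0069,0,0,0,0],
  [0,-0.0056,-0.007,0,0,0,0],
  [0,-0.0057,-0.0069,0,0,0,0],
  [0,-0.0056,-0.0069,0,0,0,0],
  [0,-0.0056,-0.0069,0,0,0,0],
  [0,-0.0056,-0.007,0,0,0,0],
  [0,-0.0056,-0.0069,0,0,0,0],
  [0,-0.0056,-0.0069,0,0,0,0],
  [0,-0.0057,-0.007,0,0,0,0],
  [0,-0.0056,-0.0069,0,0,0,0],
  [0,-0.004,-0.005,0,0,0,0],
  [0,-0.004,-0.005,0,0,0,0],
  [0,-0.003,-0.004,0,0,0,0],
  [0,0,0,0,0,0,0],
])

```text
time: 26.75
tcp_pos: [0.4831, -0.017, 0.1124]
tool_rot: [0.55, 0.835, -0.0, 0.0]
ft_force: [-0.0, -0.1, -0.9]
width: 0.181
grip_force: 59.0
```

```bash
python3 chk2.py
```

```text
{'tcp_pos': array([ 0.4831, -0.017 ,  0.1124]), 'time': np.float64(26.75), 'ft_force': array([-0.011 , -0.1265, -0.864 ])}
tip [65.65677582 98.27402837] 9.828182181303994
disc 322.0 199.6666717529297 44.00136184692383 [66.76613949 92.81986684]
```

move_arm([
  [0,-0.0019,-0.0023,0,0,0,0],
  [0,-0.0019,-0.0023,0,0,0,0],
  [0,-0.0019,-0.0023,0,0,0,0],
  [0,-0.0019,-0.0023,0,0,0,0],
  [0,0,0,0,0,0,0],
])

```text
time: 27.48
tcp_pos: [0.4804, -0.0222, 0.1124]
tool_rot: [0.55, 0.835, -0.0, 0.0]
ft_force: [0.2, 0.1, -0.5]
width: 0.184
grip_force: 59.0
```

```bash
python3 chk2.py
```

```text
{'tcp_pos': array([ 0.4804, -0.0222,  0.1124]), 'time': np.float64(27.475), 'ft_force': array([ 0.2021,  0.1073, -0.4678])}
tip [ 65.60328308 104.18610784] 9.824235531579479
disc 322.3863220214844 197.9235382080078 43.788917541503906 [67.44431117 97.73619467]
```

move_arm([
  [0,-0.0013,-0.0016,0,0,0,0],
  [0,-0.0013,-0.0016,0,0,0,0],
  [0,0,0,0,0,0,0],
])

```text
time: 27.95
tcp_pos: [0.4795, -0.024, 0.1124]
tool_rot: [0.55, 0.835, 0.0, 0.0]
ft_force: [0.3, 0.4, -1.0]
width: 0.177
grip_force: 58.9
```

```bash
python3 chk2.py
```

```text
{'tcp_pos': array([ 0.4795, -0.024 ,  0.1124]), 'time': np.float64(27.95), 'ft_force': array([ 0.3017,  0.3891, -1.0294])}
tip [ 65.55508322 106.11841337] 9.849874551984955
disc 322.3079528808594 198.7812042236328 43.142704010009766 [ 67.00645258 100.10533895]
```

View pics/last.png

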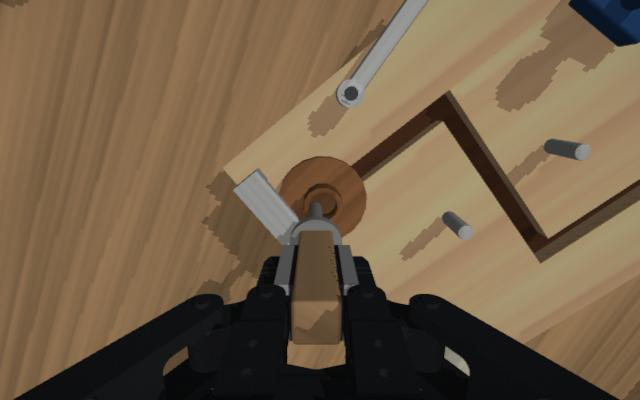

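The disc at (322,199) has its edge under the keeper and the arm is still open. One small push more to feel the seam's end.

move_arm([
  [0,-0.0013,-0.0016,0,0,0,0],
  [0,0,0,0,0,0,0],
])

```text
time: 28.3
tcp_pos: [0.479, -0.0249, 0.1124]
tool_rot: [0.55, 0.835, 0.0, 0.0]
ft_force: [-0.2, 0.9, -0.8]
width: 0.177
grip_force: 58.9
```

```bash
python3 chk2.py; python3 - <<'E'
from plan import *
s=readout.read_state();tip=s["tcp_pos"]-TL;bt=board(tip)
o=W(bt[0],bt[1]-5,10);u=o+[0,0,.1]; v=np.array([.4224,.3066,u[2]])-[0,0,0]
# stylus axis vs tcp offset: stylus grasped at TCP(.4237,.3063); return same TCP
t=np.array([.4237,.3063,u[2]]); rows([o]+seg(o,u,3)+seg(u,t,9))
E
```

```text
{'tcp_pos': array([ 0.479 , -0.0249,  0.1124]), 'time': np.float64(28.3), 'ft_force': array([-0.2198,  0.8794, -0.8416])}
tip [ 65.56863995 107.13750164] 9.845846639069459
disc 322.1505432128906 198.06690979003906 43.89824295043945 [ 67.45934563 100.88648877]
[0,0.0063,0.0078,-0.0004,0,0,0],
[0,-0,-0,-0.0666,0,0,0],
[0,-0,0,-0.0667,0,0,0],
[0,-0,0,-0.0667,0,0,0],
[0,0.0717,0.017,0,0,0,0],
[0,0.0717,0.0169,0,0,0,0],
[0,0.0718,0.017,0,0,0,0],
[0,0.0717,0.017,0,0,0,0],
[0,0.0718,0.0169,0,0,0,0],
[0,0.0717,0.017,0,0,0,0],
[0,0.0718,0.0169,0,0,0,0],
[0,0.0717,0.017,0,0,0,0],
[0,0.0717,0.0169,0,0,0,0],
```

move_arm([
  [0,0.0032,0.0039,0,0,0,0],
  [0,0.0031,0.0039,0,0,0,0],
  [0,0,0,-0.02,0,0,0],
  [0,0,0,-0.04,0,0,0],
  [0,0,0,-0.07,0,0,0],
  [0,0,0,-0.07,0,0,0],
  [0,0.072,0.017,0,0,0,0],
  [0,0.072,0.017,0,0,0,0],
  [0,0.072,0.017,0,0,0,0],
  [0,0.072,0.017,0,0,0,0],
  [0,0.072,0.017,0,0,0,0],
  [0,0.072,0.017,0,0,0,0],
  [0,0.072,0.017,0,0,0,0],
  [0,0.072,0.017,0,0,0,0],
  [0,0.065,0.015,0,0,0,0],
  [0,0,0,0,0,0,0],
  [0,0,0,0,0,0,0],
])

```text
time: 30.52
tcp_pos: [0.4239, 0.3035, 0.2128]
tool_rot: [0.55, 0.835, 0.0, 0.0]
ft_force: [-0.4, -0.0, -0.1]
width: 0.177
grip_force: 59.0
```

```bash
python3 - <<'E'
from plan import *
s=readout.read_state(); print({k:np.round(s[k],4) for k in("tcp_pos","tool_rot","time","ft_force","width")})
t=np.array([.4237,.3063,.2015])-TL; rows([t])
p=cams.get_image("wrist")
cv2.imwrite("pics/w9.png",cv2.resize(p["img"][120:270,220:420],None,fx=4,fy=4,interpolation=cv2.INTER_CUBIC))
print((proj(p,[.4223,.3066,.075])-[220,120])*4,(proj(p,s["tcp_pos"]-TL)-[220,120])*4)
T=cams.get_image("top")
cv2.imwrite("pics/t9.png",cv2.resize(T["img"][90:330,120:440],None,fx=2.5,fy=2.5,interpolation=cv2.INTER_CUBIC))
E
```

```text
{'tcp_pos': array([0.4239, 0.3035, 0.2128]), 'tool_rot': array([5.496e-01, 8.354e-01, 1.000e-04, 3.000e-04]), 'time': np.float64(30.525), 'ft_force': array([-0.4319, -0.0232, -0.1431]), 'width': np.float64(0.1769)}
[0,0.0053,0.0017,0.0226,0,0,0],
[384.74394675 253.9264408 ] [387.00510733 349.49808251]
```

View pics/w9.png

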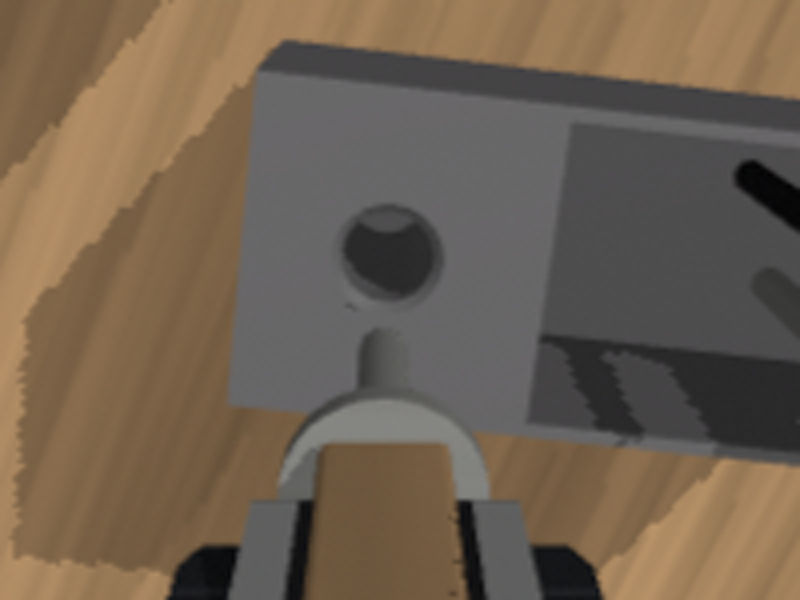

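The hole is centred at crop (391,256), within 1.5 mm of my stored position, so I'll insert.

move_arm([
  [0,0.0056,0.0017,0,0,0,0],
  [0,0,0,0,0,0,0],
  [0,0,0,0.04,0,0,0],
  [0,0,0,0.04,0,0,0],
  [0,0,0,0.04,0,0,0],
  [0,0,0,0.04,0,0,0],
  [0,0,0,0.04,0,0,0],
  [0,0,0,0.02,0,0,0],
  [0,0,0,0.009,0,0,0],
  [0,0,0,0,0,0,0],
  [0,0,0,0,0,0,0],
])

```text
time: 32.0
tcp_pos: [0.4239, 0.3069, 0.0986]
tool_rot: [0.55, 0.835, 0.001, 0.0]
ft_force: [-0.1, -0.1, -2.3]
width: 0.177
grip_force: 59.1
```

move_arm([
  [0,0,0,0.0015,0,0,0],
  [0,0,0,0,0,0,0],
  [0.25,0,0,0,0,0,0],
  [0.6,0,0,0,0,0,0],
  [0.6,0,0,0,0,0,0],
  [0.6,0,0,0,0,0,0],
  [0.6,0,0,-0.03,0,0,0],
  [0.6,0,0,-0.06,0,0,0],
  [0.6,0,0,-0.06,0,0,0],
  [0.6,0,0,-0.06,0,0,0],
  [0.6,0,0,-0.06,0,0,0],
  [0.6,0,0,0,0,0,0],
  [0.6,0,0,0,0,0,0],
])

```text
time: 33.62
tcp_pos: [0.4235, 0.3067, 0.2321]
tool_rot: [0.55, 0.835, 0.0, 0.0]
ft_force: [-0.1, -0.8, -0.6]
width: 0.598
grip_force: 0.0
```

```bash
python3 - <<'E'
from plan import *
s=readout.read_state(); print({k:np.round(s[k],4) for k in("tcp_pos","time","ft_force","width")})
w=cams.get_image("wrist")["img"];t=cams.get_image("scene")["img"]
cv2.imwrite("pics/f.png",np.hstack([cv2.resize(w[100:300,220:420],(400,400)),cv2.resize(t[150:320,300:470][:,:],(400,400))]))
s=cams.get_image("scene")["img"]; cv2.imwrite("pics/f.png",np.hstack([cv2.resize(w[100:300,220:420],(400,480)),cv2.resize(s[160:340,250:400],(400,480),interpolation=cv2.INTER_CUBIC)]))
E
```

```text
{'tcp_pos': array([0.4235, 0.3067, 0.2321]), 'time': np.float64(33.625), 'ft_force': array([-0.06  , -0.7863, -0.5535]), 'width': np.float64(0.5982)}
```

View pics/f.png

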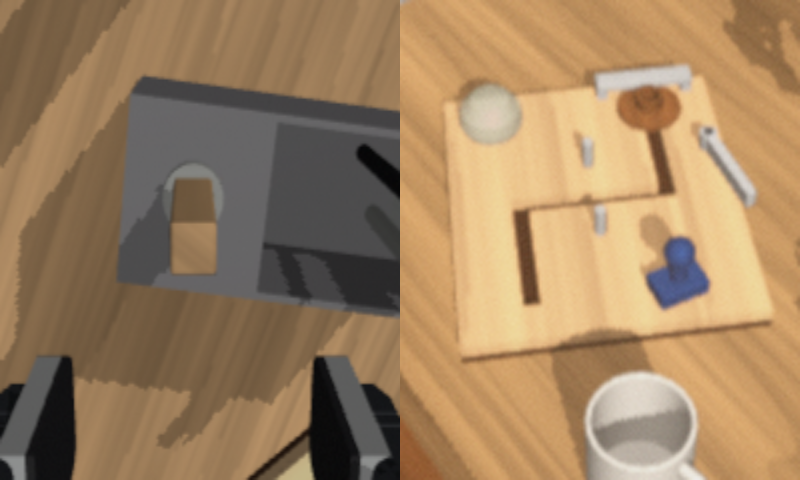

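The stylus stands in its hole at left (193,245). On the right, the marker's edge is under the keeper at (648,105), the arm is open at (727,165), and the other things in view (paperweight, stamp, mug) look undisturbed.

```bash
python3 -c "
from h import *
print(sign_off())"
```

```text
the job is handed in; nothing more can be done
None
```

Job handed in after about 34 s of robot time: the stop arm is open at about 1.8 rad, the marker is at the end of the seam with its edge under the keeper, and the stylus is back in its hole and released; I viewed 12 pictures, two over the limit of 10.

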